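# Right the toppled canister in the bench caddy and close its lid

## Robot

A 6-joint arm with a two-finger parallel gripper is mounted at the origin on the work surface. World frame = base frame: x ahead of the robot, y to its left, z up, the work surface at z = 0. Lengths are in m, angles in rad, forces in N, time in s.
With the tool pointing down it reaches from about 0.35 to 0.775 m from the base axis. Payload 7.3 kg.
Tool frame: the origin (TCP) lies midway between the tips of the shut fingers; the grasp point (between the pads) lies 19 mm behind it (tcp_to_grasp is the distance from the TCP to the grasp point, in m); z points along the fingers, y is the line along which they close (so a half turn about z gives the same grasp; the last joint's range is limited). The gripper opens to 92 mm and grips with 3 to 60 N. Pads are 19 mm wide; open, the fingers measure 130 mm over their backs; the gripper's body (75 mm by 190 mm) begins 47 mm behind the grasp point.
Start: joints at [-1.398, 0.342, 1.524, -0, 1.275, -0.146], TCP at [0.165, -0.499, 0.227] pointing down, gripper open.
Joint ranges: [-2.53, 2.53], [-0.77, 2.02], [0.04, 2.7], [-1, 4.14], [0.28, 2.66], [-3.11, 3.11]. Speed limits (rad/s): [2.57, 2.57, 3.14, 3.14, 3.14, 3.14].

## Interface

Orientations are given as [roll, pitch, yaw] about the fixed x, y, z axes, in that order (R = Rz(yaw) Ry(pitch) Rx(roll)).
In Python, from cell import observe, read_camera, calibration, hand_in, tcp_to_grasp gives the robot as it stands.
- The arm moves only by the tool send_rows, never from a script. Its argument "targets" is a list of rows, each a list of 5 numbers: the opening, from 0 (shut) to 1 (fully open), then the shift along the world's x, y, z in m, then the turn about the world's z in rad. A call has 1 to 5 rows; each row shifts and turns the commanded pose from where the row before left it; what a row does not reach is not made up. A row lasts 1/10 s, in which the tool goes at most 50 mm and 8.59 degrees, less where a joint would pass 70% of its speed; a pose out of reach is approached as far as the arm can. A call is refused whole if a number of a shift passes 0.05 or a number of a turn 0.15, either way. A call with a gripper value outside its range is refused whole. The fingers move at their own pace and stop on an object; "grip_force" is the grip in N (left out, the last holds). Time passes only in rows, so rows that do not move let the fingers close. It gives the time, the measured TCP pose, the force, the opening and the grip force at its end, in the units of the state.
- observe(): the state, without advancing time (a new reading comes with each control period).
- read_camera(name): name is "scene" or "top" or "wrist"; returns (picture, depth): 384x512x3 uint8, red, green, blue; 384x512 float32, m along the optical axis (not along the pixel's ray), 0 where there is no reading.
- calibration(name): a dict with "intrinsics" (3x3 intrinsics, pixels), "world_to_cam" (4x4, takes a point from world to camera coordinates); the wrist camera has in their place "hand_eye" (4x4, takes a point from camera to tool coordinates, whose origin is the TCP and whose axes are the flange's). Camera axes: x right, y up, looking along -z (the intrinsics and any distortion apply to the point x, -y, -z); pixel columns grow to the right and rows downward; lengths in m; the calibration is good to about 2 mm. A picture is of the moment at which its call begins: read the wrist's pose just before it. calibration takes no time and is no camera call.
- hand_in(): hands the job in; it is judged then, once.
The state is a dict: "time": time; "qpos": joint angles; "qvel": joint speeds; "joint_efforts": joint torques, N m; "tool_pos": TCP position; "tool_rot": TCP orientation; "contact_force": force on the tool from outside, world axes, zero at the start; "torque": the same for the moment, N m; "opening": finger opening in m; "grip_force": force on a finger pad.
Only numpy, scipy, OpenCV 4.12 (cv2) and the standard library are available. Lean on these libraries where they do the work, as an engineer would, in place of code of your own. Each camera call takes 0.05 s, during which the arm holds its last target. There are 200 camera calls.

## Task

In the wooden caddy on the jeweller's bench a grey canister has toppled and leans on the steel block. Stand it upright on the caddy floor, in the space between the block and the other canister, and then press its loose lid down until it is fully home. Leave the block, the other canister, the mug and the spool standing where they are.

Things in the scene. Friction and masses are not known exactly. Their poses are not given: they have to be found in the camera images.
- caddy: fixed wooden tray forming a lane along its own y axis; origin under its centre, on the bench. Floor 12 mm above the bench, inside 110 mm wide (x) by 400 mm long (y), rails 12 mm thick whose tops are 28 mm above the bench. The block stands towards its -y end, the other canister towards its +y end.
- canister: toppled grey plastic canister, black press-on lid: 90 (x) x 56 (y, along the lane) x 150 mm tall (lid home), about 0.4 kg. Origin: centre of its underside, z towards the lid. It leans about 40 degrees towards the caddy's -y, its lower bottom edge (its y = -28 mm) on the floor, its side on the block's top edge, its head free above the block. It balances on that edge at about 20 degrees.
- lid (a joint): how far the toppled canister's lid stands proud: 0 m = fully home, 0.012 m at most; it slides along the canister's z, takes about 5 N to move and stays where it is left. A white neck shows under the lid while it is proud.
- lid_top (a point): centre of the top face of the toppled canister's lid (the lid is 90 x 56 mm and 22 mm high); at canister z = 150 mm + the lid joint
- block: loose steel doming block, 80 (x) x 70 (y) x 60 mm high, 2.6 kg, with round dimples on top; origin at the centre of its underside, on the caddy floor; its +y face looks to the toppled canister
- neighbour: the other canister of the same shape, upright, lid closed, 90 mm across the lane (its x), 56 mm along the lane (its y), 150 mm tall with the lid home, 0.45 kg; origin at the centre of its underside
- mug: loose cream mug full of files, 90 mm diameter, 100 mm high, files up to 200 mm; origin at the centre of its underside
- spool: loose green spool of wax wire, upright, 72 mm diameter, 80 mm high; origin at the centre of its underside
There are look-alikes about, which are no part of the job. Leave any pink or red look-alike of the canister alone.

How it is judged:
On the way, in this order (a step that is already met when the one before it is completed fails the run):
1. the toppled canister stands upright on the caddy floor between the block and the other canister (angle between canister's own z axis and vertical below 0.05 rad and z of canister in the frame of caddy between 0.008 and 0.016 m and x of canister in the frame of caddy between -0.03 and 0.03 m and y of canister in the frame of block above 0.055 m and y of neighbour in the frame of canister above 0.05 m and linear speed of canister below 0.02 m/s), for 0.2 s.
2. its lid is pressed fully home (value of joint lid below 0.002 m), for 0.1 s.
At the end, for the whole second after the job is handed in: The canister stands at rest on the caddy floor, within 0.05 rad of upright, between the block and the other canister, with its lid within 2 mm of fully home; the block and the other canister are within 25 mm of where they were, the other canister upright (all of step 1 and value of joint lid below 0.002 m and angular speed of canister below 0.2 rad/s and angle between neighbour's own z axis and vertical below 0.05 rad and distance of each of neighbour, block from where it was at the start of the episode below 0.025 m); the robot touches nothing.
It fails at once if the other canister is tipped (over 0.3 rad) or shifted over 25 mm (angle between neighbour's own z axis and vertical above 0.3 rad or distance of neighbour from where it was at the start of the episode above 0.025 m).
It fails at once if the steel block is shifted over 25 mm (distance of block from where it was at the start of the episode above 0.025 m).
It fails at once if the mug or the spool is shifted over 25 mm or tipped over 0.3 rad (distance of any of mug, spool from where it was at the start of the episode above 0.025 m or angle between any of mug, spool's own z axis and vertical above 0.3 rad).
It also fails if it takes over 42 s, if anything falls off the work surface, if the arm or the gripper's body presses on something with over 40 N, if the wrist force passes 120 N, or if a joint passes its speed limit or range.

## Working session

There is one attempt and no reset: what is moved stays moved. The work goes in short steps, Python scripts to look and compute and a tool call to move; the robot and the scene stay as the last step left them, time stands still between calls to the robot, and variables do not carry over. Pictures are saved under pics/ and viewed, at most 10 in all, crops included, and the job is handed in when it is done.

Besides the shell and the picture viewer there is one more tool, called after "Call:" as a command line: name --pt "numbers of a row" for each row, then --argument value for the rest. send_rows: Moves the arm, as the interface text tells. Its arguments: {"type":"object","properties":{"targets":{"type":"array","items":{"type":"array","items":{"type":"number"}}},"grip_force":{"type":"number"}},"required":["targets"]}

```bash
mkdir -p pics; ls; cat > h.py <<'E'
import numpy as np, cv2
from cell import observe, read_camera, calibration, hand_in, tcp_to_grasp
def snap(n,f):
    p,d=read_camera(n); cv2.imwrite(f'pics/{f}.png',p[:,:,::-1]); np.save(f'pics/{f}.npy',d); return p,d
def world(n,d):
    c=calibration(n);K=np.array(c["intrinsics"]);T=np.linalg.inv(np.array(c["world_to_cam"]))
    v,u=np.mgrid[:d.shape[0],:d.shape[1]]
    x=(u-K[0,2])/K[0,0]*d;y=(v-K[1,2])/K[1,1]*d
    P=np.stack([x,-y,-d,np.ones_like(d)],-1)@T.T
    return P[...,:3]
E
python3 - <<'E'
from h import *
a,_=snap('scene','s0');b,_=snap('top','t0')
cv2.imwrite('pics/both0.png',cv2.resize(np.hstack([a,b])[:,:,::-1],(800,300)))
s=observe();print(s['time'],s['tool_pos'],s['tool_rot'],s['opening'],s['contact_force']);print({k:v for k,v in calibration('top').items()})
print(calibration('wrist'), tcp_to_grasp)
E
```

```text
pics
0.1 [ 0.16451499 -0.49818701  0.2261306 ] [-3.14026803e+00 -1.95221218e-04  3.18785701e-01] 0.0919815064392456 [ 0.19143178 -0.36227858  0.09244564]
{'intrinsics': array([[441.6460332 ,   0.        , 254.06745253],
       [  0.        , 441.6460332 , 193.61457568],
       [  0.        ,   0.        ,   1.        ]]), 'world_to_cam': array([[ 2.93102870e-02, -9.99564782e-01,  3.33968385e-03,
        -1.39710386e-02],
       [ 9.93269462e-01,  2.94999193e-02,  1.12006837e-01,
        -4.86584620e-01],
       [-1.12056610e-01,  3.42534445e-05,  9.93701824e-01,
        -1.43935420e+00],
       [ 0.00000000e+00,  0.00000000e+00,  0.00000000e+00,
         1.00000000e+00]])}
{'intrinsics': array([[327.79967831,   0.        , 261.09596297],
       [  0.        , 327.79967831, 192.56218602],
       [  0.        ,   0.        ,   1.        ]]), 'hand_eye': array([[ 3.35353113e-04,  9.69511810e-01,  2.45044360e-01,
         6.68725843e-02],
       [ 9.99999885e-01, -2.41124703e-04, -4.14536483e-04,
         5.69930520e-04],
       [-3.42811768e-04,  2.45044471e-01, -9.69511779e-01,
        -1.58558567e-01],
       [ 0.00000000e+00,  0.00000000e+00,  0.00000000e+00,
         1.00000000e+00]])} 0.0188
```

View pics/t0.png

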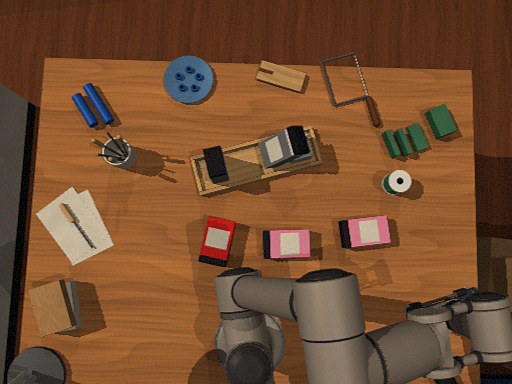

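View pics/s0.png

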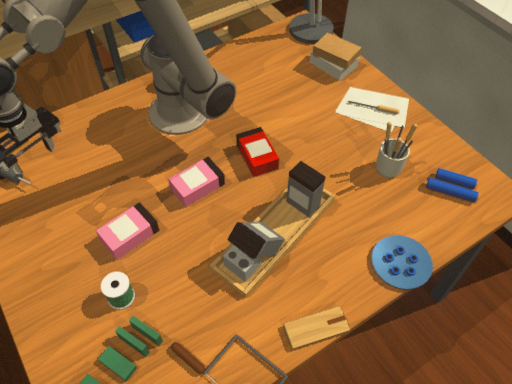

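The target is the grey canister leaning on the block at top (285,147) and scene (255,240). It could be confused with the upright neighbour at top (216,163), the red canister at (217,240), and the pink ones at (288,244) and (365,232). I'll leave the red and pink ones alone. Next I'll measure from both depth views and check one close crop.

```bash
python3 - <<'E'
from h import *
t=cv2.imread('pics/t0.png')[115:205,180:335];s=cv2.imread('pics/s0.png')[155:300,200:345]
cv2.imwrite('pics/crop0.png',np.vstack([cv2.resize(t,(775,450),interpolation=cv2.INTER_CUBIC)])); 
cv2.imwrite('pics/crops.png',cv2.resize(s,(580,580),interpolation=cv2.INTER_CUBIC))
W={'top':world('top',np.load('pics/t0.npy')),'scene':world('scene',np.load('pics/s0.npy'))}
P=W['top']
P=np.concatenate([P[100:210,170:345].reshape(-1,3),W['scene'][150:300,200:350].reshape(-1,3)])
# rails: z 0.02-0.034
for n,r in (('top',(slice(110,210),slice(180,335))),('scene',(slice(170,300),slice(200,345)))):
    Q=W[n][r].reshape(-1,3); m=(Q[:,2]>.023)&(Q[:,2]<.033)
    print(n,'rail',cv2.minAreaRect((Q[m,:2]).astype(np.float32)*1000))
for n,px in {'top':[(300,300),(216,158),(216,170),(275,150),(298,140),(285,130),(240,170)],'scene':[(307,172),(255,235),(236,262),(300,218)]}.items():
    for u,v in px: print(n,u,v,W[n][v,u].round(4))
E
```

```text
top rail ((601.841796875, -3.960601806640625), (135.02012634277344, 423.54302978515625), 16.777904510498047)
scene rail ((510.5659484863281, -31.3795166015625), (325.8741455078125, 426.9218444824219), 16.55928611755371)
top 300 300 [ 0.2301 -0.0822  0.7257]
top 216 158 [0.5772 0.1193 0.1615]
top 216 170 [0.5403 0.1179 0.1615]
top 275 150 [ 0.6202 -0.0622  0.1019]
top 298 140 [ 0.641  -0.1292  0.1597]
top 285 130 [ 0.6748 -0.0897  0.1459]
top 240 170 [0.5674 0.0502 0.0114]
scene 307 172 [0.5615 0.1272 0.1609]
scene 255 235 [ 0.657  -0.1122  0.1677]
scene 236 262 [ 0.6517 -0.1695  0.0729]
scene 300 218 [0.6028 0.0863 0.0104]
```

View pics/crop0.png

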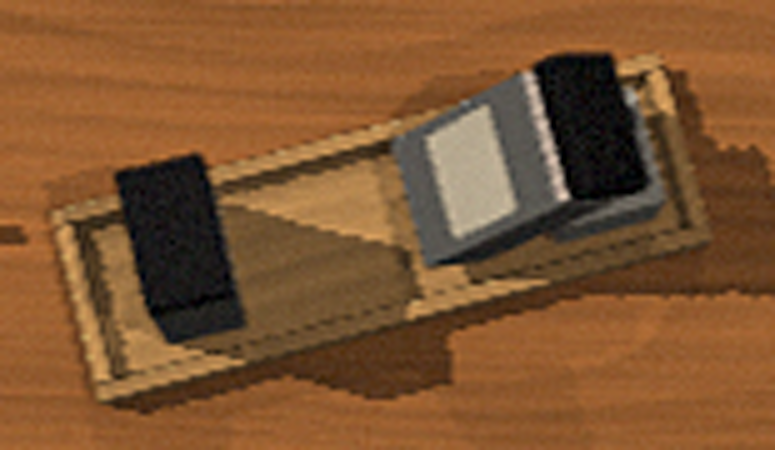

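View pics/crops.png

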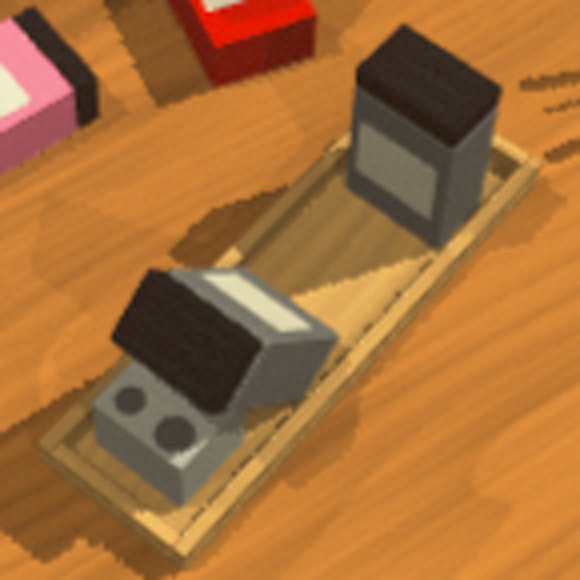

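The crops confirm it: the grey canister with the white neck line leans on the dimpled block, and the upright grey neighbour is at the other end. Next I'll fit planes in the caddy frame.

```bash
cat >> h.py <<'E'
A=0.292; C0=np.array([0.6018,-0.0040,0]); RC=np.array([[np.cos(A),-np.sin(A),0],[np.sin(A),np.cos(A),0],[0,0,1]])
def tocad(P): return (P-C0)@RC
def fit(Q):
    for _ in range(4):
        c=np.median(Q,0) if _==0 else Q.mean(0); n=np.linalg.svd(Q-Q.mean(0))[2][2]; e=(Q-Q.mean(0))@n; Q=Q[abs(e)<max(2*e.std(),.0015)]
    n*=np.sign(n[2]) ; return n.round(3),Q.mean(0).round(4),e.std().round(4)
E
python3 - <<'E'
from h import *
T=tocad(world('top',np.load('pics/t0.npy')));S=tocad(world('scene',np.load('pics/s0.npy')))
def poly(W,p):
    m=np.zeros(W.shape[:2],np.uint8);cv2.fillPoly(m,[np.array(p,np.int32)],1);return W[m>0]
t=lambda *p:[(180+u/5,115+v/5) for u,v in p]; s=lambda *p:[(200+u/4,155+v/4) for u,v in p]
print('side top',fit(poly(T,t((405,140),(510,90),(545,190),(435,250)))))
print('side scene',fit(poly(S,s((190,275),(240,275),(325,335),(270,345)))))
print('lidtop scene',fit(poly(S,s((155,280),(250,345),(215,405),(120,335)))))
print('lid+y side top',fit(poly(T,t((548,70),(605,65),(635,185),(578,190)))))
print('block top scene',fit(poly(S,s((110,385),(130,370),(205,430),(185,460)))))
Q=poly(S,s((95,365),(240,365),(240,440),(185,500),(95,440)));Q=Q[abs(Q[:,2]-.072)<.004];print('block ext',Q.min(0).round(3),Q.max(0).round(3))
for n,W in(('T',T[105:200,170:240]),('S',S[150:225,270:335])):
    Q=W.reshape(-1,3);Q=Q[abs(Q[:,2]-.1615)<.004];print('nb',n,cv2.minAreaRect(Q[:,:2].astype(np.float32)*1000),np.percentile(Q,[2,98],0).round(3).tolist())
# canister points above
for n,W in(('T',T),('S',S)):
    Q=W.reshape(-1,3);Q=Q[(abs(Q[:,0])<.08)&(Q[:,1]<.03)&(Q[:,1]>-.2)&(Q[:,2]>.08)&(Q[:,2]<.21)]
    for z in np.arange(.085,.18,.01):
        q=Q[abs(Q[:,2]-z)<.003]
        if len(q)>3: print(n,z.round(3),'x',np.percentile(q[:,0],[2,98]).round(3),'y',np.percentile(q[:,1],[2,98]).round(3),len(q))
E
```

```text
side top (array([0.703, 0.707, 0.075]), array([ 0.0021, -0.0598,  0.1155]), np.float64(0.0173))
side scene (array([0.   , 0.763, 0.646]), array([ 0.0086, -0.0662,  0.1063]), np.float64(0.0007))
lidtop scene (array([0.035, 0.921, 0.389]), array([ 0.0115, -0.1435,  0.1619]), np.float64(0.0126))
lid+y side top (array([ 0.016, -0.985,  0.172]), array([-0.0012, -0.1295,  0.1657]), np.float64(0.0112))
block top scene (array([0.084, 0.936, 0.342]), array([ 0.0033, -0.1616,  0.0827]), np.float64(0.0067))
block ext [-0.043 -0.182  0.068] [ 0.039 -0.125  0.076]
nb T ((4.966896057128906, 131.08901977539062), (55.624298095703125, 89.89393615722656), 88.888916015625) [[-0.037, 0.104, 0.158], [0.047, 0.158, 0.165]]
nb S ((3.789501190185547, 130.6614532470703), (59.045379638671875, 90.85242462158203), 89.33893585205078) [[-0.039, 0.102, 0.158], [0.048, 0.157, 0.165]]
T 0.085 x [-0.039  0.046] y [-0.111 -0.044] 50
T 0.095 x [-0.039  0.049] y [-0.117 -0.051] 54
T 0.105 x [-0.04   0.048] y [-0.119 -0.062] 49
T 0.115 x [-0.039  0.046] y [-0.132 -0.069] 64
T 0.125 x [-0.039  0.043] y [-0.15  -0.077] 55
T 0.135 x [-0.04   0.048] y [-0.161 -0.087] 83
T 0.145 x [-0.039  0.047] y [-0.155 -0.093] 125
T 0.155 x [-0.039  0.044] y [-0.142 -0.107] 83
T 0.165 x [-0.037  0.047] y [-0.129 -0.11 ] 103
T 0.175 x [-0.008  0.016] y [-0.122 -0.118] 4
S 0.085 x [-0.018  0.05 ] y [-0.111 -0.046] 34
S 0.095 x [-0.034  0.051] y [-0.125 -0.053] 42
S 0.105 x [-0.033  0.051] y [-0.125 -0.063] 43
S 0.115 x [-0.035  0.051] y [-0.141 -0.071] 46
S 0.125 x [-0.035  0.05 ] y [-0.137 -0.08 ] 42
S 0.135 x [-0.035  0.05 ] y [-0.162 -0.089] 102
S 0.145 x [-0.037  0.05 ] y [-0.158 -0.098] 160
S 0.155 x [-0.036  0.05 ] y [-0.145 -0.109] 143
S 0.165 x [-0.036  0.049] y [-0.133 -0.114] 133
```

Fit in the caddy frame:
- **Canister:** tilt 40.2°, yaw about 0, x = +5 mm, pivot at y = −57 mm.
- **Neighbour:** its near face is at y = +103 mm.
- **Block:** its near face is at y = −107 mm.

The plan is to straddle the head along the lane with open fingers, swing it up, and catch it with the +y finger. I'll move above it first.

Call:
send_rows --pt "1 0.032 0.0253 0 -0.027" --pt "1 0.032 0.0253 0 0" --pt "1 0.032 0.0253 0 0" --pt "1 0.032 0.0253 0 0" --pt "1 0.032 0.0253 0 0" --grip_force 5

```text
time: 0.6
tool_pos: [0.3255, -0.3707, 0.2265]
tool_rot: [-3.141, 0.0, 0.291]
contact_force: [-0.7, -0.4, 0.6]
opening: 0.0919
grip_force: 0.0
```

Call:
send_rows --pt "1 0.032 0.0253 0 0" --pt "1 0.032 0.0253 0 0" --pt "1 0.032 0.0253 0 0" --pt "1 0.032 0.0253 0 0" --pt "1 0.032 0.0253 0 0"

```text
time: 1.1
tool_pos: [0.4856, -0.2442, 0.2264]
tool_rot: [-3.141, 0.0, 0.292]
contact_force: [0.0, -0.2, 0.7]
opening: 0.0921
grip_force: 0.0
```

Call:
send_rows --pt "1 0.032 0.0253 0 0" --pt "1 0.032 0.0253 0 0" --pt "1 0.032 0.0253 0 0" --pt "1 0.032 0.0253 0 0" --pt "1 0.028 0.0253 0 0"

```text
time: 1.6
tool_pos: [0.6417, -0.1177, 0.226]
tool_rot: [-3.141, 0.001, 0.292]
contact_force: [0.2, -0.7, -1.0]
opening: 0.0918
grip_force: 0.0
```

Call:
send_rows --pt "1 0 0 0 0" --pt "1 0 0 0 0"

```text
time: 1.8
tool_pos: [0.6405, -0.1183, 0.2256]
tool_rot: [-3.141, 0.002, 0.293]
contact_force: [-0.3, 0.1, 0.1]
opening: 0.092
grip_force: 0.0
```

```bash
cat >> h.py <<'E'
from scipy.spatial.transform import Rotation as R
def wristworld(d,s):
    c=calibration('wrist');K=np.array(c['intrinsics']);H=np.array(c['hand_eye'])
    v,u=np.mgrid[:d.shape[0],:d.shape[1]]
    P=np.stack([(u-K[0,2])/K[0,0]*d,-(v-K[1,2])/K[1,1]*d,-d,np.ones_like(d)],-1)@H.T
    return P[...,:3]@R.from_euler('xyz',s['tool_rot']).as_matrix().T+s['tool_pos']
E
python3 - <<'E'
from h import *
s=observe();p,d=snap('wrist','w1');W=tocad(wristworld(d,s))
print(tocad(np.array(s['tool_pos'])))
Q=W.reshape(-1,3)[d.ravel()>0]
for z in np.arange(.095,.24,.01):
    q=Q[(abs(Q[:,2]-z)<.003)&(Q[:,1]<.03)&(abs(Q[:,0])<.06)]
    if len(q)>3: print(z.round(3),'x',np.percentile(q[:,0],[2,98]).round(3),'y',np.percentile(q[:,1],[2,98]).round(3),len(q))
E
```

```text
[ 0.00414117 -0.12064472  0.22564233]
0.095 x [-0.034  0.05 ] y [-0.059 -0.054] 387
0.105 x [-0.034  0.052] y [-0.121 -0.062] 495
0.115 x [-0.034  0.052] y [-0.134 -0.07 ] 578
0.125 x [-0.035  0.052] y [-0.124 -0.079] 606
0.135 x [-0.034  0.052] y [-0.162 -0.088] 1052
0.145 x [-0.031  0.051] y [-0.155 -0.097] 2231
0.155 x [-0.027  0.051] y [-0.143 -0.108] 1406
0.165 x [-0.023  0.051] y [-0.131 -0.113] 1910
0.225 x [0.004 0.017] y [-0.172 -0.071] 71
0.235 x [0.007 0.017] y [-0.179 -0.063] 393
```

View pics/w1.png

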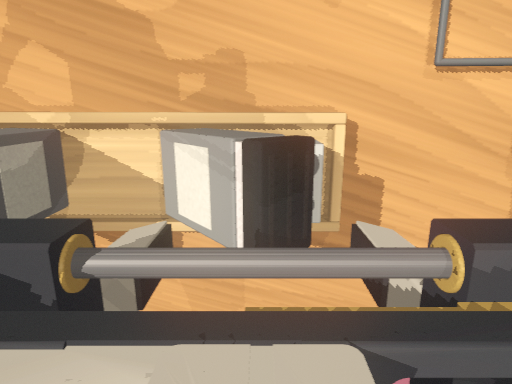

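The wrist view shows the fingers straddling the head along the lane: inner faces at columns ~165 and ~355, lid at columns 240–315. I'll check the height of the cross-rod at (260,262).

```bash
python3 - <<'E'
from h import *
s=observe();W=wristworld(np.load('pics/w1.npy'),s)
for u,v in((260,262),(200,255),(260,325),(150,235),(375,235),(150,290),(385,290)):print(u,v,W[v,u].round(3),tocad(W[v,u]).round(3))
E
```

```text
260 262 [ 0.669 -0.111  0.309] [ 0.034 -0.122  0.309]
200 255 [ 0.666 -0.096  0.308] [ 0.035 -0.107  0.308]
260 325 [ 0.666 -0.112  0.33 ] [ 0.03  -0.122  0.33 ]
150 235 [ 0.638 -0.068  0.246] [ 0.016 -0.072  0.246]
375 235 [ 0.667 -0.165  0.246] [ 0.016 -0.173  0.246]
150 290 [ 0.622 -0.077  0.264] [-0.001 -0.076  0.264]
385 290 [ 0.654 -0.165  0.273] [ 0.004 -0.169  0.273]
```

Call:
send_rows --pt "1 0.002 -0.001 -0.02 0" --pt "1 0 0 -0.02 0" --pt "1 0 0 -0.02 0" --pt "1 0 0 -0.02 0" --pt "1 0 0 0 0"

```text
time: 2.35
tool_pos: [0.64, -0.1209, 0.144]
tool_rot: [-3.138, 0.005, 0.29]
contact_force: [-0.3, 0.5, -0.7]
opening: 0.0918
grip_force: 0.0
```

Call:
send_rows --pt "1 0.002 0.002 -0.01 0" --pt "1 0 0 -0.008 0" --pt "1 0 0 0 0"

```text
time: 2.65
tool_pos: [0.6441, -0.1181, 0.128]
tool_rot: [-3.141, 0.001, 0.292]
contact_force: [-0.5, -0.5, -0.3]
opening: 0.092
grip_force: 0.0
```

```bash
python3 - <<'E'
from h import *
s=observe();print(tocad(np.array(s['tool_pos'])),s['contact_force'],s['torque'])
E
```

```text
[ 0.00764308 -0.12145001  0.12800226] [-0.47070799 -0.50650831 -0.27873156] [-0.04539948  0.01983116  0.0080709 ]
```

Call:
send_rows --pt "1 -0.0013 0.0044 0 0" --pt "0.99 -0.0013 0.0044 0 0" --pt "0.98 -0.0013 0.0044 0 0" --pt "0.97 -0.0013 0.0044 0 0" --pt "0.96 -0.0013 0.0044 0 0"

```text
time: 3.15
tool_pos: [0.638, -0.0955, 0.129]
tool_rot: [3.141, -0.0, 0.292]
contact_force: [0.3, 0.1, 0.3]
opening: 0.0884
grip_force: 0.3
```

```bash
cat > st.py <<'E'
from h import *
s=observe();print(s['time'],'tcp cad',tocad(np.array(s['tool_pos'])).round(4),'F',s['contact_force'].round(2),s['opening'])
import sys
p,d=read_camera('scene');W=tocad(world('scene',d)).reshape(-1,3)
Q=W[(abs(W[:,0])<.08)&(W[:,1]<.05)&(W[:,1]>-.2)]
for z in (.04,.06,.085,.1,.115,.13,.145,.16,.17):
    q=Q[abs(Q[:,2]-z)<.003]
    if len(q)>3: print(z,'x',np.percentile(q[:,0],[5,95]).round(3),'y',np.percentile(q[:,1],[2,98]).round(3),len(q))
cv2.imwrite('pics/cur.png',cv2.resize(p[140:300,190:350,::-1],(640,640),interpolation=cv2.INTER_CUBIC))
E
python3 st.py
```

```text
3.15 tcp cad [ 0.0084 -0.098   0.129 ] F [0.3  0.12 0.25] 0.08840243901889554
0.04 x [-0.031  0.049] y [-0.182 -0.027] 44
0.06 x [-0.031  0.049] y [-0.182 -0.025] 51
0.085 x [-0.005  0.05 ] y [-0.1   -0.037] 21
0.1 x [0.029 0.051] y [-0.108 -0.047] 20
0.115 x [0.028 0.05 ] y [-0.113 -0.055] 15
0.13 x [0.017 0.051] y [-0.134 -0.054] 26
0.145 x [0.011 0.05 ] y [-0.141 -0.041] 31
0.16 x [-0.021  0.049] y [-0.133 -0.061] 60
0.17 x [-0.026  0.048] y [-0.116 -0.089] 109
```

The canister is rotating about its pivot as predicted, now at about 30°. Continuing.

Call:
send_rows --pt "0.945 -0.0013 0.0043 0 0" --pt "0.93 -0.0013 0.0043 0 0" --pt "0.915 -0.0013 0.0043 0 0" --pt "0.9 -0.0013 0.0043 0 0" --pt "0.88 -0.0013 0.0043 0 0"

```text
time: 3.7
tool_pos: [0.6314, -0.0741, 0.1287]
tool_rot: [-3.141, 0.0, 0.292]
contact_force: [0.2, -0.3, 0.0]
opening: 0.0811
grip_force: 0.0
```

Call:
send_rows --pt "0.86 -0.001 0.0034 0 0" --pt "0.84 -0.001 0.0034 0 0" --pt "0.82 -0.001 0.0034 0 0" --pt "0.8 -0.001 0.0034 0 0" --pt "0.79 -0.001 0.0034 0 0"

```text
time: 4.2
tool_pos: [0.6265, -0.0572, 0.1287]
tool_rot: [-3.142, 0.0, 0.292]
contact_force: [0.3, -0.0, -0.8]
opening: 0.0729
grip_force: 0.2
```

```bash
python3 st.py
```

```text
4.2 tcp cad [ 0.0083 -0.0581  0.1287] F [ 0.3  -0.   -0.81] 0.07290485479059801
0.04 x [-0.015  0.05 ] y [-0.182 -0.02 ] 61
0.06 x [-0.032  0.049] y [-0.182 -0.018] 71
0.085 x [0.008 0.05 ] y [-0.074 -0.022] 26
0.1 x [0.016 0.05 ] y [-0.076 -0.023] 23
0.115 x [0.015 0.05 ] y [-0.078 -0.027] 21
0.13 x [0.019 0.05 ] y [-0.101 -0.03 ] 24
0.145 x [0.018 0.05 ] y [-0.092 -0.016] 22
0.16 x [0.032 0.05 ] y [-0.085 -0.039] 17
0.17 x [-0.027  0.05 ] y [-0.084 -0.041] 134
```

Call:
send_rows --pt "0.78 -0.001 0.0033 0 0" --pt "0.76 -0.001 0.0033 0 0" --pt "0.74 -0.001 0.0033 0 0" --pt "0.72 -0.001 0.0033 0 0" --pt "0.7 -0.001 0.0033 0 0"

```text
time: 4.75
tool_pos: [0.6215, -0.0407, 0.1287]
tool_rot: [3.142, 0.0, 0.292]
contact_force: [-0.2, 0.6, -0.4]
opening: 0.0646
grip_force: 0.3
```

```bash
python3 st.py
```

```text
4.75 tcp cad [ 0.0082 -0.0409  0.1287] F [-0.21  0.55 -0.39] 0.06462055144145622
0.04 x [-0.029  0.049] y [-0.182 -0.015] 71
0.06 x [-0.023  0.049] y [-0.182 -0.022] 72
0.085 x [0.004 0.05 ] y [-0.065 -0.016] 30
0.1 x [0.009 0.05 ] y [-0.067 -0.012] 28
0.115 x [0.016 0.05 ] y [-0.066 -0.015] 28
0.13 x [0.022 0.05 ] y [-0.066 -0.019] 23
0.145 x [0.018 0.048] y [-0.082  0.   ] 12
0.16 x [0.038 0.051] y [-0.067 -0.024] 18
0.17 x [-0.026  0.049] y [-0.066 -0.012] 155
```

View pics/cur.png

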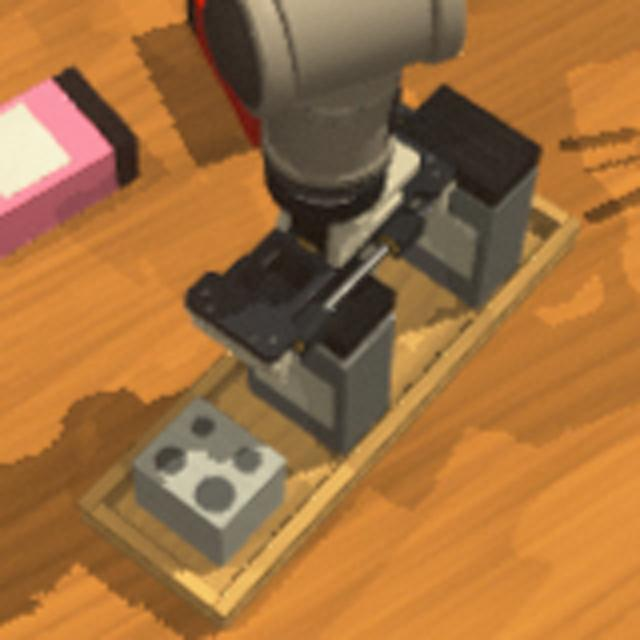

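The canister now stands upright between the fingers: its −y face is at −66 mm at every height, and its foot in the crop is around (340,450). I'll open gently, rise and close the fingers.

Call:
send_rows --pt "0.72 -0.0008 0.0028 0 0" --pt "0.8 0 0 0 0" --pt "0.9 0 0 0 0" --pt "0.95 0 0 0 0" --pt "0.95 0 0 0 0"

```text
time: 5.3
tool_pos: [0.6209, -0.0385, 0.1288]
tool_rot: [3.141, -0.0, 0.292]
contact_force: [0.4, 0.3, -0.4]
opening: 0.0862
grip_force: 0.0
```

Call:
send_rows --pt "0.95 0 0 0.015 0" --pt "0.95 0 0 0.025 0" --pt "0.95 0 0 0.03 0" --pt "0 0 0 0.02 0" --pt "0 0 0 0 0"

```text
time: 5.8
tool_pos: [0.6223, -0.0387, 0.2223]
tool_rot: [3.138, -0.006, 0.292]
contact_force: [1.2, 0.1, 0.0]
opening: 0.0755
grip_force: 0.0
```

Call:
send_rows --pt "0 0 0 0 0" --pt "0 0 0 0 0" --pt "0 0 0 0 0" --pt "0 0 0 0 0" --pt "0 0 0 0 0"

```text
time: 6.3
tool_pos: [0.6206, -0.0382, 0.2182]
tool_rot: [-3.141, 0.001, 0.292]
contact_force: [-0.3, -1.6, 0.3]
opening: 0.0357
grip_force: 0.0
```

```bash
python3 st.py; python3 - <<'E'
from h import *
for n in('top','wrist'):
    s=observe();p,d=snap(n,n+'2');W=tocad(world('top',d) if n=='top' else wristworld(d,s)).reshape(-1,3)
    Q=W[(abs(W[:,0])<.08)&(W[:,1]>-.11)&(W[:,1]<.03)&(W[:,2]>.155)&(W[:,2]<.183)]
    print(n,len(Q),Q[:,2].mean().round(4), cv2.minAreaRect(Q[:,:2].astype(np.float32)*1000),np.percentile(Q,[3,97],0).round(4).tolist()); print(fit(Q))
    Q=W[(abs(W[:,0])<.08)&(W[:,1]>-.2)&(W[:,1]<-.08)&(abs(W[:,2]-.072)<.006)];print('block',Q.mean(0).round(4))
    Q=W[(abs(W[:,0])<.08)&(W[:,1]>.08)&(W[:,1]<.2)&(abs(W[:,2]-.162)<.006)];print('nb',Q.mean(0).round(4))
E
```

```text
6.3 tcp cad [ 0.0082 -0.0382  0.2182] F [-0.28 -1.65  0.3 ] 0.0357293630145695
0.04 x [-0.031  0.049] y [-0.181 -0.019] 61
0.06 x [-0.027  0.049] y [-0.181 -0.011] 74
0.085 x [-0.028  0.05 ] y [-0.062 -0.012] 38
0.1 x [-0.033  0.05 ] y [-0.063 -0.009] 46
0.115 x [-0.032  0.05 ] y [-0.063 -0.01 ] 44
0.13 x [-0.028  0.049] y [-0.063 -0.015] 43
0.145 x [-0.032  0.048] y [-0.061 -0.018] 31
0.16 x [-0.003  0.05 ] y [-0.062 -0.007] 34
0.17 x [-0.003  0.048] y [-0.061 -0.007] 296
top 205 0.1707 ((-11.496404647827148, -32.78157043457031), (57.05006408691406, 52.977027893066406), 85.6754150390625) [[-0.0385, -0.0589, 0.1658], [0.0028, -0.0075, 0.176]]
(array([-0.022, -0.002,  1.   ]), array([-0.0172, -0.0372,  0.1707]), np.float64(0.002))
block [-0.0131 -0.1521  0.0716]
nb [0.0038 0.1315 0.1612]
wrist 7844 0.1719 ((18.593862533569336, -32.39427947998047), (66.05996704101562, 56.15762710571289), 0.06915190815925598) [[-0.0108, -0.058, 0.1691], [0.0511, -0.0069, 0.1734]]
(array([0.003, 0.001, 1.   ]), array([ 0.0218, -0.0336,  0.1722]), np.float64(0.0006))
block [ 0.008  -0.1449  0.0725]
nb [0.0159 0.1191 0.1621]
```

The canister stands upright: its lid-top normal is within 0.003 rad of vertical. The lid top is at z ≈ 0.172, about 10 mm proud. The block and neighbour have not moved. I'll finish closing the fingers and press at the lid centre, caddy (7, −34) mm.

Call:
send_rows --pt "0 -0.001 0.004 0 0" --pt "0 0 0 -0.01 0" --pt "0 0 0 -0.01 0" --pt "0 0 0 -0.01 0" --pt "0 0 0 -0.005 0"

```text
time: 6.95
tool_pos: [0.619, -0.0342, 0.1818]
tool_rot: [-3.141, 0.002, 0.292]
contact_force: [-0.4, 0.1, -0.1]
opening: 0.0005
grip_force: 0.0
```

Call:
send_rows --pt "0 0 0 -0.003 0" --pt "0 0 0 -0.003 0" --pt "0 0 0 0 0"

```text
time: 7.25
tool_pos: [0.6197, -0.0343, 0.1775]
tool_rot: [-3.142, 0.0, 0.292]
contact_force: [0.3, -0.4, 0.1]
opening: 0.0002
grip_force: 0.0
```

Call:
send_rows --pt "0 0 0 -0.002 0" --pt "0 0 0 -0.002 0" --pt "0 0 0 -0.002 0" --pt "0 0 0 0 0"

```text
time: 7.65
tool_pos: [0.6198, -0.0343, 0.1717]
tool_rot: [3.141, -0.0, 0.292]
contact_force: [-0.0, 0.4, -0.8]
opening: 0.0006
grip_force: 0.0
```

Call:
send_rows --pt "0 0 0 -0.002 0" --pt "0 0 0 -0.002 0" --pt "0 0 0 0 0"

```text
time: 7.95
tool_pos: [0.6199, -0.0343, 0.1679]
tool_rot: [3.141, -0.0, 0.292]
contact_force: [-0.3, 0.2, 2.7]
opening: 0.0002
grip_force: 1.7
```

Call:
send_rows --pt "0 0 0 -0.002 0" --pt "0 0 0 -0.002 0" --pt "0 0 0 0 0"

```text
time: 8.25
tool_pos: [0.6198, -0.0343, 0.1635]
tool_rot: [3.141, -0.0, 0.292]
contact_force: [0.1, 0.4, 1.9]
opening: 0.0004
grip_force: 1.3
```

Call:
send_rows --pt "0 0 0 -0.001 0" --pt "0 0 0 0 0"

```text
time: 8.45
tool_pos: [0.6199, -0.0342, 0.1626]
tool_rot: [3.141, -0.0, 0.292]
contact_force: [0.5, -0.0, 2.3]
opening: 0.0005
grip_force: 1.6
```

Call:
send_rows --pt "0 0 0 -0.001 0" --pt "0 0 0 0 0"

```text
time: 8.65
tool_pos: [0.6199, -0.0343, 0.1622]
tool_rot: [3.141, -0.001, 0.292]
contact_force: [-0.5, 0.3, 6.1]
opening: 0.0006
grip_force: 3.3
```

Call:
send_rows --pt "0 0 0 -0.0007 0" --pt "0 0 0 0 0"

```text
time: 8.85
tool_pos: [0.62, -0.0343, 0.1622]
tool_rot: [3.141, -0.001, 0.292]
contact_force: [-2.3, -0.0, 9.3]
opening: 0.0006
grip_force: 5.0
```

The tool has stopped at z = 0.1622 with the force rising, so the lid is home. One firmer push, then I'll retreat and check.

Call:
send_rows --pt "0 0 0 -0.001 0" --pt "0 0 0 -0.001 0" --pt "0 0 0 0 0"

```text
time: 9.15
tool_pos: [0.6203, -0.0344, 0.1621]
tool_rot: [3.14, -0.003, 0.292]
contact_force: [-6.2, 0.5, 19.5]
opening: 0.0005
grip_force: 9.8
```

Call:
send_rows --pt "0 0 0 0.004 0" --pt "0 0 0 0.01 0" --pt "0 0 0 0.03 0" --pt "0 0 0 0.04 0" --pt "0 0 0 0.04 0"

```text
time: 9.65
tool_pos: [0.6194, -0.0342, 0.2837]
tool_rot: [-3.141, 0.002, 0.292]
contact_force: [1.2, -0.9, 0.0]
opening: 0.0005
grip_force: 0.0
```

Call:
send_rows --pt "0 0 0 0 0" --pt "0 0 0 0 0" --pt "0 0 0 0 0"

```text
time: 9.95
tool_pos: [0.6191, -0.0342, 0.2814]
tool_rot: [-3.14, 0.003, 0.292]
contact_force: [0.1, 0.0, -0.5]
opening: 0.0005
grip_force: 0.0
```

```bash
python3 st.py; python3 - <<'E'
from h import *
s=observe();p,d=snap('wrist','w3');W=tocad(wristworld(d,s)).reshape(-1,3)
Q=W[(abs(W[:,0])<.08)&(W[:,1]>-.11)&(W[:,1]<.03)&(W[:,2]>.15)&(W[:,2]<.183)];print(fit(Q),np.percentile(Q,[3,97],0).round(4).tolist())
Q=W[(abs(W[:,0])<.08)&(W[:,1]>-.2)&(W[:,1]<-.08)&(abs(W[:,2]-.072)<.006)];print('block',Q.mean(0).round(4))
Q=W[(abs(W[:,0])<.08)&(W[:,1]>.08)&(W[:,1]<.2)&(abs(W[:,2]-.162)<.006)];print('nb',fit(Q))
E
```

```text
9.95 tcp cad [ 0.0079 -0.0339  0.2814] F [ 0.11  0.04 -0.5 ] 0.0005491648497484
0.04 x [-0.033  0.049] y [-0.182 -0.019] 64
0.06 x [-0.033  0.049] y [-0.182 -0.023] 86
0.085 x [-0.027  0.05 ] y [-0.063 -0.011] 38
0.1 x [-0.03  0.05] y [-0.062 -0.013] 43
0.115 x [-0.028  0.05 ] y [-0.062 -0.026] 40
0.13 x [-0.03  0.05] y [-0.062 -0.008] 45
0.145 x [-0.033  0.049] y [-0.062 -0.012] 39
0.16 x [-0.034  0.047] y [-0.06  -0.007] 433
(array([ 0.001, -0.   ,  1.   ]), array([ 0.0165, -0.0325,  0.1625]), np.float64(0.0006)) [[-0.0174, -0.0585, 0.1603], [0.0505, -0.0065, 0.1639]]
block [ 0.0021 -0.1452  0.0725]
nb (array([-0.   , -0.002,  1.   ]), array([0.0077, 0.1304, 0.1625]), np.float64(0.0007))
```

View pics/cur.png

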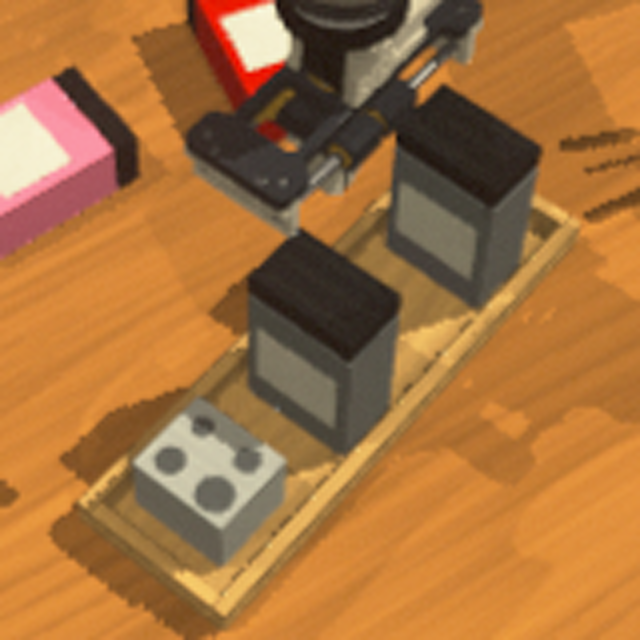

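The canister (lid at crop (325,290)) stands upright, with its lid top at 0.1625, the same height as the neighbour's. The block and neighbour are in place and the arm is clear.

```bash
python3 -c "from cell import hand_in; print(hand_in())"
```

```text
the job is handed in; nothing more can be done
None
```

I stood the grey canister upright between the block and the other canister, pressed its lid fully home, and handed the job in at about 10 s; the block and the other canister did not measurably move, and the arm never went near the mug or spool.

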